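# Press the cutters into their cutout in the tool tray

### The job

Put the red-handled cutters away in the empty cutout of the foam tool tray: jaws in the narrow end, handles in the wide end, and press them fully home past the sprung clips so that they lie flat on the cutout's floor. Leave the two tools already in the tray in their places, and do not disturb the things lying around.

Things in the scene. Friction and masses are not known exactly. Their poses are not given: they have to be found in the camera images.
- cutters: Red-handled cutters (pliers, short black jaws), 134 mm long, 42 wide, 11 thick, about 0.12 kg, flat on the worktop. Origin: middle of the outline, on the underside; +y to the handle ends, -y to the jaws, z up. Two rigid parallel handles run from y = -32 to +68, each 11 mm wide, 18 mm gap between, 41 mm over both: grasp across both from above. The jaws are drawn only and cannot be touched.
- cutters_jaws (a point): The tip of the cutters' jaws, on the underside, 67 mm from the cutters' origin along their -y.
- cutters_handles (a point): Midway between the two handles and at half their length, on the underside, 18 mm from the cutters' origin along their +y; the handles' tops are 11 mm above it. Best place to grasp and to press; press on the handles themselves (fingers parted about 25 mm, one on each, or one handle after the other): closed fingertips can sink and jam in the gap between them.
- tool_tray: Flat tool tray of black foam in a grey shell, fixed, 159 x 198 mm, 16 mm high; origin under its centre, y along the tools, z up. Three cutouts along y, 10 mm deep, with yellow floors 6 mm above the worktop: the empty one for the cutters, one at its -x side filled by blue pliers, a narrow one at its +x side filled by a thin screwdriver.
- cutout (a point): Floor of the empty cutout, at tray x = +12, y = 0, z = 6 mm: the cutters' origin belongs here, their axes parallel to the tray's, jaws to tray -y. Wide end, 44 mm across (1.5 mm play each side of the handles), y = -34 to +70; narrow end, 24 mm across, y = -70 to -34. A foam rib 10 mm wide, 7 high, stands between the handles. Reversed they do not fit. Home, the handles stand 1 mm proud of the tray.
- cutout_jaws (a point): Where the tip of the jaws belongs: on the cutout's floor, at its narrow end, 67 mm from point cutout along the tray's -y.
- long_nose: Blue-handled long-nose pliers, 162 x 42 x 11 mm, lying loose in their own cutout of the tray, head towards +y of the tray; origin at the middle of the underside.
- screwdriver_fine: Thin dark screwdriver, 150 x 13 x 13 mm, lying loose in the tray's narrow cutout; origin at the middle of the underside.
- solder_spool: Spool of solder, 60 mm diameter, 43 mm high, standing on the worktop behind the tray; origin at the centre of its underside.
- tape_roll: Roll of orange tape, 51 mm diameter, 19 mm high, flat on the worktop at the front right; origin at the centre of its underside.
- marker: Marker pen, 136 mm long, 17 mm thick, lying on the worktop behind the tray; origin at the middle of its underside.
- clip_a (a joint): White sprung clip in the cutout's side wall at tray y = +20 mm, on its +x side; 0 = sticking out about 4 mm into the cutout, grows as it is pushed back (m), about 0.0023 with the cutters home. Cutters set in square stop on both clips, underside about 5 mm above the floor; pressed down at the middle of the handles with about 12 N in all they snap home past both.
- clip_b (a joint): White sprung clip in the cutout's side wall at tray y = +20 mm, on its -x side; 0 = sticking out about 4 mm into the cutout, grows as it is pushed back (m), about 0.0023 with the cutters home. Cutters set in square stop on both clips, underside about 5 mm above the floor; see clip_a.

How it is judged:
By the outcome, as a careful person would: the job done as asked, in the order asked, and still so for the second after the job is handed in, with the robot touching nothing.
It also fails if it takes over 43 s, if anything falls off the work surface, if the arm or the gripper's body presses on something with over 40 N, if the wrist force passes 120 N, or if a joint passes its speed limit or range.

### The arm

A 7-joint arm with a two-finger parallel gripper is mounted at the origin on a cart in front of the work surface, level with it; the furniture and walls round the work are solid. World frame = base frame: x ahead of the robot, y to its left, z up, the work surface at z = 0. Lengths are in m, angles in rad, forces in N, time in s.
With the tool pointing down it reaches from about 0.425 to 0.925 m from the base axis. Payload 6.8 kg.
Tool frame: the origin (TCP) lies at the very end of the fingers, on their centre line; the grasp point (between the pads) lies 19 mm behind it; z points along the fingers, y is the line along which they close (so a half turn about z gives the same grasp; the last joint's range is limited). The gripper opens to 88 mm and grips with 3 to 60 N. Pads are 20 mm wide; open, the fingers measure 115 mm over their backs; the gripper's body (75 mm by 178 mm) begins 61 mm behind the grasp point.
Start: joints at [1.045, 0.477, 0.022, 1.555, -0.011, 1.109, -0.083], TCP at [0.274, -0.617, 0.223] pointing down, gripper open.
Joint ranges: [-2.96, 2.96], [-0.34, 2.1], [-1.41, 1.46], [0.24, 2.44], [-1.37, 4.51], [0.17, 1.92], [-2.96, 2.96]. Speed limits (rad/s): [2.39, 2.39, 3.14, 3.14, 3.14, 3.14, 3.14].

### API

Orientations are given as a 3x3 rotation matrix whose columns are the frame's x, y, z axes.
In Python, from station import manip, cams, order gives the robot as it stands. The module is installed in compiled form; this text tells all that it offers.
- The arm moves only by the tool arm_command, never from a script. Its argument "series" is a list of rows, each an object with "slide": the shift along the tool's x, y, z scaled (see below), a list of three; "delta_rot": the turn, a rotation vector about the tool's x, y, z scaled (see below), a list of three. A call has 1 to 10 rows; each row shifts and turns the commanded pose from where the row before left it, along the tool's axes as they then stand; what a row does not reach is not made up. The controller multiplies each number of a shift by 300 mm and each number of a turn by 90 degrees. A row lasts 1/10 s, in which the tool goes at most 50 mm and 8.59 degrees, less where a joint would pass 70% of its speed; a pose out of reach is approached as far as the arm can. A call with a number of a shift or a turn outside -1 to 1 is refused whole. A call with a gripper value outside its range is refused whole. "grip" is the gripper's target within -1 to 1 (fully open at 1, half-way at 0, shut at -1), set as the call begins (left out, the last holds). The fingers move at their own pace and stop on an object; "squeeze" is the grip in N (left out, the last holds). Time passes only in rows, so rows that do not move let the fingers close. It gives the time, the measured TCP pose, the force, the opening and the grip force at its end, in the units of the state.
- manip.sense(): the state, without advancing time (a new reading comes with each control period).
- cams.get_image(name): name is "side" or "top"; returns a dict with "pixels" (400x640x3 uint8, blue, green, red), "fovy" (degrees; the focal length in pixels is half the picture's height over the tangent of half this angle, whatever the lens; pixels are square), "cx", "cy" (the principal point, pixels), "world_to_cam" (4x4, takes a point from world to camera coordinates). Camera axes: x right, y up, looking along -z (the intrinsics and any distortion apply to the point x, -y, -z); pixel columns grow to the right and rows downward; lengths in m; the calibration is good to about 2 mm. A picture is of the moment at which its call begins. There is no depth.
- order.job_done(): hands the job in; it is judged then, once.
The state is a dict: "clock": time; "q": joint angles; "dq": joint speeds; "effort": joint torques, N m; "position": TCP position; "ee_rot": TCP orientation; "ft_force": force on the tool from outside, world axes, zero at the start; "moment": the same for the moment, N m; "grip_width": opening from 0.0 (shut) to 1.0 (fully open); "gripper_force": force on a finger pad.
Only numpy, scipy, OpenCV 4.12 (cv2) and the standard library are available. Lean on these libraries where they do the work, as an engineer would, in place of code of your own. Each camera call takes 0.05 s, during which the arm holds its last target. There are 200 camera calls.

## Working session

There is one attempt and no reset: what is moved stays moved. The work goes in short steps, Python scripts to look and compute and a tool call to move; the robot and the scene stay as the last step left them, time stands still between calls to the robot, and variables do not carry over. Pictures are saved under pics/ and viewed, at most 10 in all, crops included, and the job is handed in when it is done.

Besides the shell and the picture viewer there is one more tool, called after ">>>" as a command line: name --argument value ..., lists and objects as JSON in quotes. arm_command: Moves the arm, as the interface text tells. Its arguments: {"type":"object","properties":{"series":{"type":"array"},"grip":{"type":"number"},"squeeze":{"type":"number"}},"required":["series"]}

```bash
mkdir -p pics; python3 - <<'E'
from station import manip,cams,order
import cv2,numpy as np
for n in("side","top"):
    im=cams.get_image(n); cv2.imwrite(f"pics/{n}0.png",im["pixels"])
    print(n,{k:(np.round(v,4).tolist() if k=="world_to_cam" else v) for k,v in im.items() if k!="pixels"})
s=manip.sense();print(s)
E
```

```text
side {'fovy': 55.51117524950674, 'cx': 323.3493094523917, 'cy': 196.32354126005447, 'world_to_cam': [[-0.8956, -0.4443, -0.0234, 0.4195], [0.2182, -0.4845, 0.8472, -0.2239], [-0.3877, 0.7536, 0.5308, -0.8487], [0.0, 0.0, 0.0, 1.0]]}
top {'fovy': 54.034012731994515, 'cx': 310.5958012189752, 'cy': 205.08437490099072, 'world_to_cam': [[-0.0229, -0.9997, 0.004, -0.1242], [0.9994, -0.0228, 0.0271, -0.5104], [-0.027, 0.0046, 0.9996, -0.9914], [0.0, 0.0, 0.0, 1.0]]}
{'clock': 0.1, 'q': array([ 1.04490403,  0.47770109,  0.02237068,  1.55631568, -0.01149506,
        1.10930646, -0.08308862]), 'dq': array([ 4.30447995e-04, -1.07978577e-03,  7.97162600e-05, -1.69994385e-03,
       -5.69875068e-04,  2.00660248e-03,  1.75813604e-03]), 'effort': array([ 5.30038204e-03, -5.84090137e+01,  1.54014364e+00, -2.73307997e+01,
       -5.42506459e-02,  1.31386664e-02,  3.82292205e-05]), 'position': array([ 0.27363524, -0.61646914,  0.22180604]), 'ee_rot': array([[ 9.13983190e-01,  4.05751324e-01, -7.69026349e-04],
       [ 4.05752031e-01, -9.13982119e-01,  1.40536725e-03],
       [-1.32646710e-04, -1.59651604e-03, -9.99998717e-01]]), 'ft_force': array([0.73408244, 0.66950571, 0.61377887]), 'moment': array([ 0.01804588, -0.0243523 ,  0.00778799]), 'gripper_force': 0.0, 'grip_width': 0.9968594318026681}
```

View pics/top0.png

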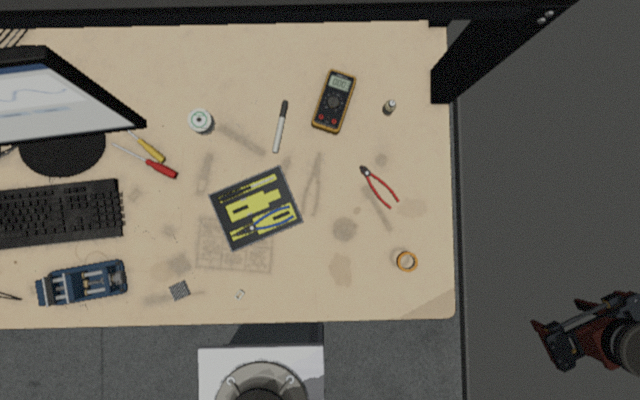

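View pics/side0.png

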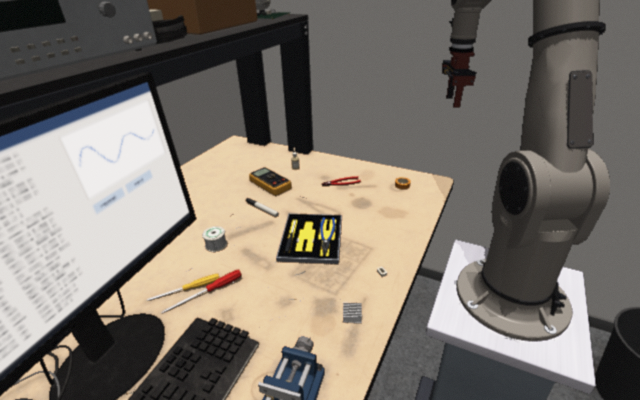

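```bash
cat > h.py <<'E'
from station import manip,cams,order
import cv2,numpy as np
def K(im):
    f=im["pixels"].shape[0]/2/np.tan(np.radians(im["fovy"])/2); return f,im["cx"],im["cy"]
def proj(im,P):
    P=np.atleast_2d(P); M=np.array(im["world_to_cam"]); c=P@M[:3,:3].T+M[:3,3]; f,cx,cy=K(im)
    return np.c_[cx+f*c[:,0]/-c[:,2], cy-f*c[:,1]/-c[:,2]]
def unproj(im,uv,z):
    uv=np.atleast_2d(uv).astype(float); M=np.array(im["world_to_cam"]); f,cx,cy=K(im)
    d=np.c_[(uv[:,0]-cx)/f,-(uv[:,1]-cy)/f,-np.ones(len(uv))]@M[:3,:3]; o=-M[:3,:3].T@M[:3,3]
    return o+d*((z-o[2])/d[:,2])[:,None]
def crop(im,x,y,w,h,s): return cv2.resize(im["pixels"][y:y+h,x:x+w],None,fx=s,fy=s,interpolation=cv2.INTER_CUBIC)
E
python3 - <<'E'
from h import *
t=cams.get_image("top"); s=cams.get_image("side")
a=crop(t,205,155,100,100,4);b=crop(t,350,155,60,60,4);c=crop(s,270,200,80,75,4);d=crop(s,310,165,60,30,5)
C=np.zeros((600,800,3),np.uint8)
for p,x,y in((a,0,0),(b[:240],410,0),(c[:300],410,245)): C[y:y+p.shape[0],x:x+p.shape[1]]=p
C[440:590,0:300]=d
cv2.imwrite("pics/z0.png",C)
E
```

```text
(no output)
```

View pics/z0.png

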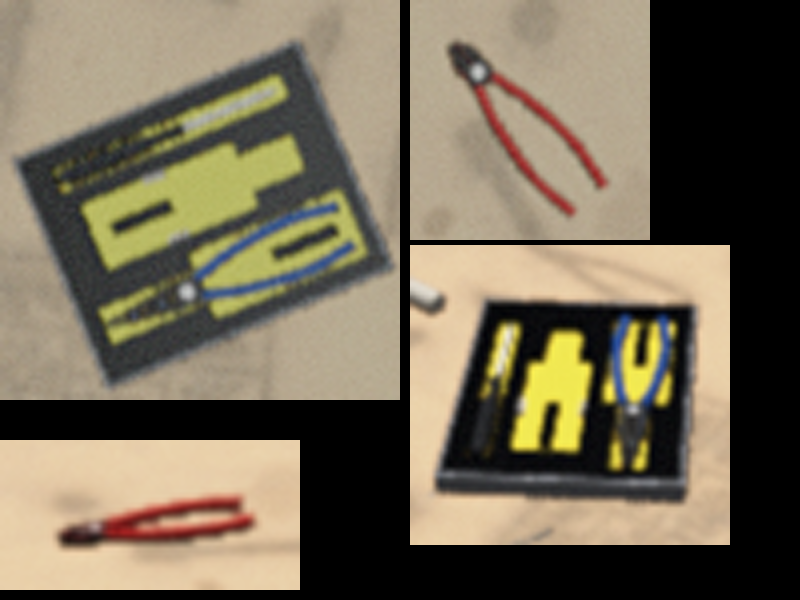

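```bash
cat >> h.py <<'E'
from scipy.optimize import minimize
def fillhull(m):
    c,_=cv2.findContours(m.astype(np.uint8),cv2.RETR_EXTERNAL,cv2.CHAIN_APPROX_NONE)
    return cv2.drawContours(np.zeros(m.shape,np.uint8),[max(c,key=cv2.contourArea)],-1,1,-1)
def T(p,L):  # local pts -> world with pose p=(x,y,yaw)
    c,s=np.cos(p[2]),np.sin(p[2]); L=np.atleast_2d(L); return np.c_[p[0]+c*L[:,0]-s*L[:,1],p[1]+s*L[:,0]+c*L[:,1],L[:,2]]
def tray_fit(im,roi,p0):
    x,y,w,h=roi; g=im["pixels"][y:y+h,x:x+w].astype(float); v=g.max(2); yel=(g[...,2]-g[...,0]>70)&(g[...,1]-g[...,0]>60)
    m=fillhull(cv2.morphologyEx(((v<125)|yel).astype(np.uint8),cv2.MORPH_OPEN,np.ones((5,5))))
    L=np.array([[sx*.0795,sy*.099,z] for sx in(-1,1) for sy in(-1,1) for z in(0,.016)])
    def cost(p):
        q=(proj(im,T(p,L))-[x,y]+.5)*8; H=cv2.convexHull(q.astype(np.float32))
        r=cv2.fillConvexPoly(np.zeros((h*8,w*8),np.uint8),np.round(H*16-8).astype(np.int32),255,shift=4)
        return ((cv2.resize(r,(w,h),interpolation=cv2.INTER_AREA)/255.-m)**2).sum()
    r=minimize(cost,p0,method="Nelder-Mead",options=dict(initial_simplex=np.array(p0)+np.vstack([np.zeros(3),np.diag([.01,.01,.05])])))
    return r.x,r.fun
def yaxis_yaw(d): return np.arctan2(-d[0],d[1])
def cutters(im,roi,z):
    x,y,w,h=roi; g=im["pixels"][y:y+h,x:x+w].astype(float)
    red=(g[...,2]-np.maximum(g[...,0],g[...,1])>60)
    n,lab,st,_=cv2.connectedComponentsWithStats(red.astype(np.uint8)); 
    v,u=np.nonzero(red); W=unproj(im,np.c_[u+x,v+y],z)[:,:2]; c=W.mean(0)
    d=np.linalg.svd(W-c)[2][0]
    return c,d,W
E
python3 - <<'E'
from h import *
t=cams.get_image("top"); s=cams.get_image("side")
cor=unproj(t,[(209,195),(280,165.5),(303,221.5),(232,251)],.016);print(cor)
c=cor.mean(0); d=cor[0]-cor[1]; yaw=yaxis_yaw(d[:2]); p0=[c[0],c[1],yaw]
for im,roi in((t,(195,155,120,105)),(s,(262,200,95,80))): print("tray",p0,tray_fit(im,roi,p0))
for im,roi,tip in((t,(350,155,60,60),(350+455/4,155+45/4)),(s,(315,168,55,25),(310+60/5,165+(536-440)/5))):
    c,d,W=cutters(im,roi,.0055)
    tp=unproj(im,[tip],.005)[0,:2]
    if d@(tp-c)>0:d=-d
    e=(W-c)@d; n=np.array([-d[1],d[0]]); l=(W-c)@n
    print("cut c",c,"yaw",yaxis_yaw(d),"ext",e.min(),e.max(),l.min(),l.max(),"tip",tp,(tp-c)@d,(tp-c)@n)
E
```

```text
[[ 0.53847391  0.11988387  0.016     ]
 [ 0.60909283 -0.06065929  0.016     ]
 [ 0.46625689 -0.11564978  0.016     ]
 [ 0.39628553  0.06439043  0.016     ]]
tray [np.float64(0.5025272901355868), np.float64(0.0019913056247166973), np.float64(0.37285128724923866)] (array([0.5021992 , 0.00366172, 0.3746414 ]), np.float64(1627.684213763937))
tray [np.float64(0.5025272901355868), np.float64(0.0019913056247166973), np.float64(0.37285128724923866)] (array([0.50524871, 0.00117158, 0.39298889]), np.float64(506.7116339869281))
cut c [ 0.54287957 -0.31662532] yaw -0.8594699422587719 ext -0.050501769442116685 0.049857913173430524 -0.01858386706248301 0.018670738155589853 tip [ 0.59806085 -0.53036537] -0.09773822530305347 -0.197931866117786
cut c [ 0.54630707 -0.31790013] yaw 2.312212912536732 ext -0.04788834642382674 0.05217900140952673 -0.023248131802383144 0.023522097643584088 tip [ 0.60495427 -0.26528647] -0.07878481345743374 0.0008031729414548852
```

>>> arm_command --series '[{"slide": [0.136, -0.06, 0], "delta_rot": [0, 0, 0]}, {"slide": [0.136, -0.06, 0], "delta_rot": [0, 0, 0]}, {"slide": [0.136, -0.06, 0], "delta_rot": [0, 0, 0]}, {"slide": [0.136, -0.06, 0], "delta_rot": [0, 0, 0]}, {"slide": [0.136, -0.06, 0], "delta_rot": [0, 0, 0]}, {"slide": [0.136, -0.06, 0], "delta_rot": [0, 0, 0]}, {"slide": [0.136, -0.06, 0], "delta_rot": [0, 0, 0]}, {"slide": [0.136, -0.06, 0], "delta_rot": [0, 0, 0]}, {"slide": [0.136, -0.06, 0], "delta_rot": [0, 0, 0]}, {"slide": [0, 0, 0.1], "delta_rot": [0, 0, -0.09]}]'

```text
clock: 1.3
position: [0.552, -0.3131, 0.1964]
ee_rot: [[0.841, 0.54, 0.01], [0.54, -0.842, 0.0], [0.009, 0.006, -1.0]]
ft_force: [0.9, -0.1, -0.2]
grip_width: 0.997
gripper_force: 0.0
```

```bash
cat >> h.py <<'E'
def go(x,y,z,psi):  # remaining move to tool-down pose, in tool units (translate now, then turn about tool z)
    s=manip.sense(); R=s["ee_rot"]; p=s["position"]; cur=np.arctan2(R[1,0],R[0,0])
    Rt=np.array([[np.cos(psi),np.sin(psi),0],[np.sin(psi),-np.cos(psi),0],[0,0,-1]])
    rv=cv2.Rodrigues(R.T@Rt)[0].ravel()
    print("t",s["clock"],"p",p.round(4),"psi",round(cur,4),"q",s["q"].round(3),"F",s["ft_force"].round(1),"w",s["grip_width"]*88,"gf",s["gripper_force"])
    print("slide",(R.T@(np.array([x,y,z])-p)/.3).round(4),"rot",(rv/(np.pi/2)).round(4))
E
python3 - <<'E'
from h import *
go(.544,-.318,.1,.72)
t=cams.get_image("top"); g=t["pixels"][155:260,195:315]; print(g[5,5],g[50,5], t["pixels"][230,235], t["pixels"][212,240])
v=g.max(2); print(np.histogram(v,bins=range(0,260,20)))
E
```

```text
t 1.3 p [ 0.552  -0.3131  0.1964] psi 0.5708 q [ 0.52   0.435 -0.134  1.684  0.062  1.017 -0.634] F [ 0.9 -0.1 -0.2] w 87.74809451601001 gf 0.0
slide [-0.0342 -0.0025  0.3211] rot [ 0.0039 -0.0053 -0.095 ]
[146 167 183] [151 176 191] [ 81 157 157] [ 98 186 185]
(array([   0,    0,  520, 1492,  456,  406,  398,  465, 2928, 5935,    0,
          0]), array([  0,  20,  40,  60,  80, 100, 120, 140, 160, 180, 200, 220, 240]))
```

>>> arm_command --series '[{"slide": [0, 0, 0.02], "delta_rot": [0, 0, -0.091]}, {"slide": [0, 0, 0.02], "delta_rot": [0, 0, -0.091]}, {"slide": [0, 0, 0.02], "delta_rot": [0, 0, -0.091]}, {"slide": [0, 0, 0.02], "delta_rot": [0, 0, -0.091]}, {"slide": [0, 0, 0.02], "delta_rot": [0, 0, -0.091]}, {"slide": [0, 0, 0.02], "delta_rot": [0, 0, -0.091]}, {"slide": [0, 0, 0.02], "delta_rot": [0, 0, -0.091]}, {"slide": [0, 0, 0.02], "delta_rot": [0, 0, -0.091]}, {"slide": [0, 0, 0.02], "delta_rot": [0, 0, -0.091]}, {"slide": [0, 0, 0.02], "delta_rot": [0, 0, -0.091]}]'

```text
clock: 2.35
position: [0.5426, -0.3213, 0.1325]
ee_rot: [[-0.407, 0.913, -0.001], [0.913, 0.407, -0.001], [0.0, -0.001, -1.0]]
ft_force: [-0.6, 0.2, 0.6]
grip_width: 1.001
gripper_force: 0.0
```

>>> arm_command --series '[{"slide": [0, 0, 0], "delta_rot": [0, 0, -0.091]}, {"slide": [0, 0, 0], "delta_rot": [0, 0, -0.091]}, {"slide": [0, 0, 0], "delta_rot": [0, 0, -0.091]}, {"slide": [0, 0, 0], "delta_rot": [0, 0, -0.091]}, {"slide": [0, 0, 0], "delta_rot": [0, 0, -0.091]}, {"slide": [0, 0, 0], "delta_rot": [0, 0, -0.091]}, {"slide": [0, 0, 0], "delta_rot": [0, 0, -0.091]}, {"slide": [0, 0, 0], "delta_rot": [0, 0, -0.091]}, {"slide": [0, 0, 0], "delta_rot": [0, 0, -0.091]}, {"slide": [0, 0, 0], "delta_rot": [0, 0, -0.091]}]'

```text
clock: 3.35
position: [0.5425, -0.3215, 0.1325]
ee_rot: [[-0.962, -0.274, -0.002], [-0.274, 0.962, -0.001], [0.002, -0.0, -1.0]]
ft_force: [-0.0, -0.3, -0.4]
grip_width: 0.999
gripper_force: 0.0
```

```bash
sed -i 's/v<125)|yel/v<150)|yel/; s/np.ones((5,5))/np.ones((3,3))/' h.py; python3 - <<'E'
from h import *
go(.544,-.318,.1,3.86)
t=cams.get_image("top"); s=cams.get_image("side"); p0=[.503,.002,.38]
for im,roi in((t,(195,155,120,105)),(s,(262,200,95,80))):
    x,y,w,h=roi; print("tray",tray_fit(im,roi,p0))
a=crop(t,195,155,120,105,3); b=crop(s,262,150,140,130,3)
p,_=tray_fit(t,(195,155,120,105),p0)
C=np.zeros((400,800,3),np.uint8); C[:a.shape[0],:a.shape[1]]=a; C[:b.shape[0],370:790]=b; cv2.imwrite("pics/z1.png",C)
E
```

```text
t 3.35 p [ 0.5425 -0.3215  0.1325] psi -2.8638 q [ 0.971  0.614 -0.754  1.708  0.484  1.017  1.894] F [-0.  -0.3 -0.4] w 87.94926273601662 gf 0.0
slide [-0.0082  0.0098  0.1085] rot [ 1.000e-04 -1.200e-03 -2.805e-01]
tray (array([0.50265044, 0.00349961, 0.37831969]), np.float64(46.0157477893118))
tray (array([0.50273737, 0.00383219, 0.37979774]), np.float64(83.7031295655517))
```

View pics/z1.png

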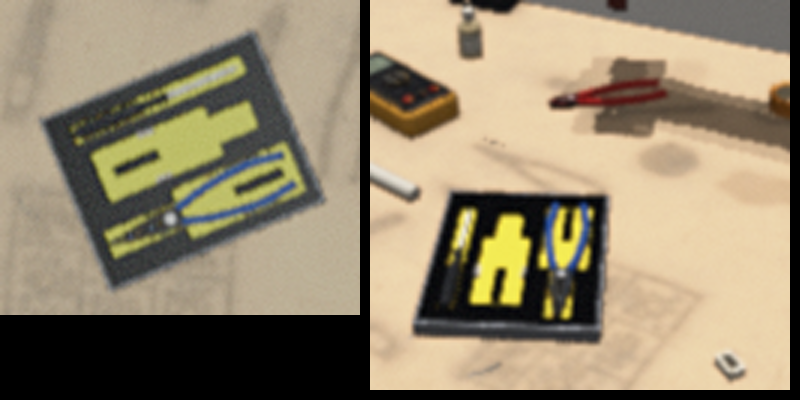

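>>> arm_command --series '[{"slide": [0, 0, 0.05], "delta_rot": [0, 0, -0.0935]}, {"slide": [0, 0, 0.05], "delta_rot": [0, 0, -0.0935]}, {"slide": [0, 0, 0.05], "delta_rot": [0, 0, -0.0935]}]'

```text
clock: 3.75
position: [0.5431, -0.321, 0.0872]
ee_rot: [[-0.754, -0.656, -0.001], [-0.656, 0.754, -0.001], [0.001, -0.0, -1.0]]
ft_force: [0.2, -0.3, -0.2]
grip_width: 1.0
gripper_force: 0.0
```

```bash
python3 - <<'E'
from h import *
go(.544,-.318,.0075,3.865)
s=cams.get_image("side"); t=cams.get_image("top")
P=T((.544,-.318,2.295),[[0,-.085,0],[0,.05,0],[0.0205,-.05,0],[0.0205,.05,0],[-.0205,-.05,0],[-.0205,.05,0]])
print(proj(s,P).round(1).tolist())
b=crop(s,305,120,80,75,6); cv2.imwrite("pics/z2.png",np.hstack([b,crop(t,345,155,60,75,5)[:450].repeat(1,0) if 0 else cv2.resize(t["pixels"][155:230,350:403],(318,450))]))
E
```

```text
t 3.75 p [ 0.5431 -0.321   0.0872] psi -2.4257 q [ 1.007  0.699 -0.817  1.734  0.603  0.979  2.242] F [ 0.2 -0.3 -0.2] w 88.00400063125073 gf 0.0
slide [-0.0092  0.0054  0.2657] rot [-0.0001 -0.0009 -0.0048]
[[320.8, 185.8], [358.7, 179.9], [332.5, 187.2], [360.7, 182.7], [329.2, 181.4], [356.7, 177.1]]
```

View pics/z2.png

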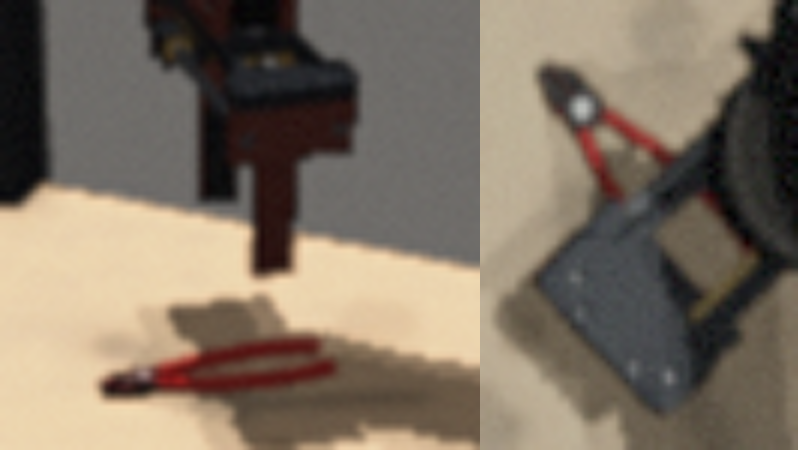

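>>> arm_command --series '[{"slide": [-0.009, 0.005, 0.05], "delta_rot": [0, 0, -0.004]}, {"slide": [0, 0, 0.06], "delta_rot": [0, 0, 0]}, {"slide": [0, 0, 0.06], "delta_rot": [0, 0, 0]}, {"slide": [0, 0, 0.05], "delta_rot": [0, 0, 0]}, {"slide": [0, 0, 0.03], "delta_rot": [0, 0, 0]}, {"slide": [0, 0, 0.0157], "delta_rot": [0, 0, 0]}, {"slide": [0, 0, 0], "delta_rot": [0, 0, 0]}]'

```text
clock: 4.55
position: [0.5447, -0.3168, 0.0074]
ee_rot: [[-0.75, -0.662, -0.001], [-0.662, 0.75, 0.0], [0.0, 0.001, -1.0]]
ft_force: [-0.4, 0.0, -0.7]
grip_width: 1.001
gripper_force: 0.0
```

>>> arm_command --series '[{"slide": [0, 0, 0], "delta_rot": [0, 0, 0]}, {"slide": [0, 0, 0], "delta_rot": [0, 0, 0]}, {"slide": [0, 0, 0], "delta_rot": [0, 0, 0]}, {"slide": [0, 0, 0], "delta_rot": [0, 0, 0]}, {"slide": [0, 0, 0], "delta_rot": [0, 0, 0]}, {"slide": [0, 0, 0], "delta_rot": [0, 0, 0]}, {"slide": [0, 0, 0], "delta_rot": [0, 0, 0]}, {"slide": [0, 0, 0], "delta_rot": [0, 0, 0]}]' --grip -1 --squeeze 30

```text
clock: 5.35
position: [0.5448, -0.317, 0.008]
ee_rot: [[-0.75, -0.662, -0.0], [-0.662, 0.75, -0.0], [0.0, 0.0, -1.0]]
ft_force: [-0.6, 0.7, 1.7]
grip_width: 0.445
gripper_force: 29.9
```

>>> arm_command --series '[{"slide": [0, 0, -0.03], "delta_rot": [0, 0, 0]}, {"slide": [0, 0, -0.06], "delta_rot": [0, 0, 0]}, {"slide": [0, 0, -0.08], "delta_rot": [0, 0, 0]}, {"slide": [0, 0, -0.08], "delta_rot": [0, 0, 0]}, {"slide": [0, 0, -0.03], "delta_rot": [0, 0, 0]}]'

```text
clock: 5.85
position: [0.5466, -0.3174, 0.0957]
ee_rot: [[-0.75, -0.662, 0.004], [-0.662, 0.75, -0.002], [-0.002, -0.004, -1.0]]
ft_force: [-0.3, -0.4, -1.4]
grip_width: 0.446
gripper_force: 29.9
```

```bash
python3 - <<'E'
from h import *
go(.5072,.0248,.09,1.950)
E
```

```text
t 5.85 p [ 0.5466 -0.3174  0.0957] psi -2.4182 q [ 1.007  0.69  -0.827  1.73   0.597  0.987  2.247] F [-0.3 -0.4 -1.4] w 39.25059546047329 gf 29.903892874717712
slide [-0.6565  0.9418  0.0161] rot [-7.0000e-04  3.4000e-03  1.2191e+00]
```

>>> arm_command --series '[{"slide": [-0.073, 0.105, 0], "delta_rot": [0, 0, 0]}, {"slide": [-0.073, 0.105, 0], "delta_rot": [0, 0, 0]}, {"slide": [-0.073, 0.105, 0], "delta_rot": [0, 0, 0]}, {"slide": [-0.073, 0.105, 0], "delta_rot": [0, 0, 0]}, {"slide": [-0.073, 0.105, 0], "delta_rot": [0, 0, 0]}, {"slide": [-0.073, 0.105, 0], "delta_rot": [0, 0, 0]}, {"slide": [-0.073, 0.105, 0], "delta_rot": [0, 0, 0]}, {"slide": [-0.073, 0.105, 0], "delta_rot": [0, 0, 0]}, {"slide": [-0.073, 0.105, 0], "delta_rot": [0, 0, 0]}]'

```text
clock: 6.75
position: [0.5046, 0.0273, 0.0923]
ee_rot: [[-0.75, -0.662, 0.0], [-0.662, 0.75, -0.0], [-0.0, -0.001, -1.0]]
ft_force: [0.3, 0.2, -0.6]
grip_width: 0.446
gripper_force: 29.9
```

>>> arm_command --series '[{"slide": [0, 0, 0], "delta_rot": [0, 0, 0.087]}, {"slide": [0, 0, 0], "delta_rot": [0, 0, 0.087]}, {"slide": [0, 0, 0], "delta_rot": [0, 0, 0.087]}, {"slide": [0, 0, 0], "delta_rot": [0, 0, 0.087]}, {"slide": [0, 0, 0], "delta_rot": [0, 0, 0.087]}, {"slide": [0, 0, 0], "delta_rot": [0, 0, 0.087]}, {"slide": [0, 0, 0], "delta_rot": [0, 0, 0.087]}, {"slide": [0, 0, 0], "delta_rot": [0, 0, 0.087]}, {"slide": [0, 0, 0], "delta_rot": [0, 0, 0.087]}, {"slide": [0, 0, 0], "delta_rot": [0, 0, 0.087]}]'

```text
clock: 7.75
position: [0.5048, 0.0261, 0.0923]
ee_rot: [[-0.797, 0.604, 0.0], [0.604, 0.797, 0.0], [-0.0, 0.0, -1.0]]
ft_force: [-0.0, 0.1, -2.0]
grip_width: 0.448
gripper_force: 29.9
```

>>> arm_command --series '[{"slide": [0, 0, 0], "delta_rot": [0, 0, 0.087]}, {"slide": [0, 0, 0], "delta_rot": [0, 0, 0.087]}, {"slide": [0, 0, 0], "delta_rot": [0, 0, 0.087]}, {"slide": [0, 0, 0], "delta_rot": [0, 0, 0.087]}, {"slide": [0, 0, 0], "delta_rot": [0, 0, 0]}, {"slide": [0, 0, 0], "delta_rot": [0, 0, 0]}]'

```text
clock: 8.35
position: [0.5049, 0.0262, 0.0922]
ee_rot: [[-0.376, 0.927, 0.0], [0.927, 0.376, -0.0], [-0.0, 0.0, -1.0]]
ft_force: [-0.3, -0.8, -1.7]
grip_width: 0.447
gripper_force: 29.9
```

```bash
python3 - <<'E'
from h import *
go(.5072,.0248,.055,1.950)
E
```

```text
t 8.35 p [0.5049 0.0262 0.0922] psi 1.9558 q [ 0.206  0.416 -0.462  2.045  0.271  0.739 -0.04 ] F [-0.3 -0.8 -1.7] w 39.37002489433459 gf 29.903977811336517
slide [-0.0071  0.0053  0.1239] rot [0.0001 0.0002 0.0037]
```

>>> arm_command --series '[{"slide": [-0.0071, 0.0053, 0.05], "delta_rot": [0, 0, 0.0037]}, {"slide": [0, 0, 0.06], "delta_rot": [0, 0, 0]}, {"slide": [0, 0, 0.02], "delta_rot": [0, 0, 0]}, {"slide": [0, 0, 0], "delta_rot": [0, 0, 0]}, {"slide": [0, 0, 0], "delta_rot": [0, 0, 0]}]'

```text
clock: 8.85
position: [0.5073, 0.0247, 0.0529]
ee_rot: [[-0.367, 0.93, -0.0], [0.93, 0.367, 0.0], [0.0, -0.0, -1.0]]
ft_force: [0.4, -0.5, -1.2]
grip_width: 0.45
gripper_force: 29.9
```

```bash
python3 - <<'E'
from h import *
go(.5072,.0248,.03,1.950)
s=cams.get_image("side"); t=cams.get_image("top"); p=manip.sense()["position"]; z=p[2]-.0025
c=np.array([.5139,.0081])-[.5072,.0248]+p[:2]
P=T((c[0],c[1],.379),[[0,-.067,z],[0,.068,z],[.0205,.068,z],[-.0205,.068,z]])
for im in(s,t):print(proj(im,P).round(1).tolist())
a=crop(s,265,180,100,100,4);b=crop(t,205,150,100,100,4)
cv2.imwrite("pics/z3.png",np.hstack([a,b]))
E
```

```text
t 8.85 p [0.5073 0.0247 0.0529] psi 1.9464 q [ 0.179  0.481 -0.43   2.062  0.319  0.662 -0.087] F [ 0.4 -0.5 -1.2] w 39.55970814048139 gf 29.903833866119385
slide [ 0.0004 -0.      0.0762] rot [-0.0001 -0.0002 -0.0023]
[[309.0, 209.4], [302.9, 239.4], [294.9, 239.1], [311.0, 239.6]]
[[276.9, 192.3], [225.7, 214.0], [222.5, 206.3], [229.0, 221.8]]
```

View pics/z3.png

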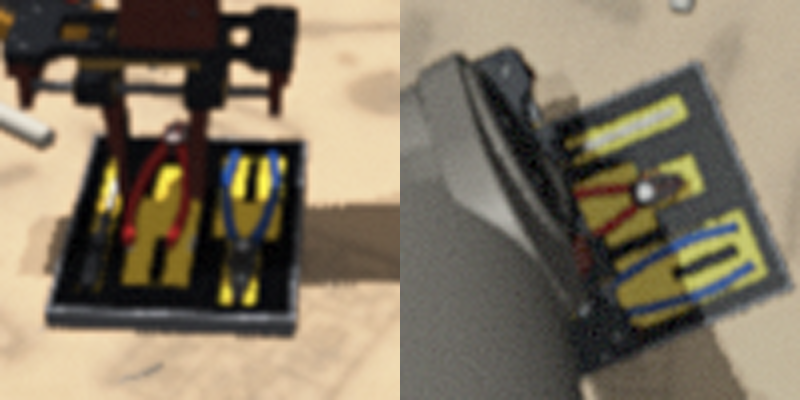

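```bash
python3 - <<'E'
from h import *
from scipy.optimize import least_squares
s=cams.get_image("side"); t=cams.get_image("top")
def blob(px,u,v,r=4):
    g=px[v-r:v+r+1,u-r:u+r+1].astype(float).min(2); w=np.clip(g-np.percentile(g,70),0,None); Y,X=np.mgrid[v-r:v+r+1,u-r:u+r+1]; return np.array([(w*X).sum(),(w*Y).sum()])/w.sum()
t0=dict(t,pixels=cv2.imread("pics/top0.png"));s0=dict(s,pixels=cv2.imread("pics/side0.png"))
def tri(A,B,a,b): return least_squares(lambda P:np.r_[proj(A,P)[0]-a,proj(B,P)[0]-b],[.5,-.1,.03])
for A,B,gu,gv in((t0,s0,(367,173),(328,183)),(t,s,(266,197),(309,213))):
    a=blob(A["pixels"],*gu);b=blob(B["pixels"],*gv);r=tri(A,B,a,b);print(a,b,r.x,r.fun.round(2), "z-given top", unproj(A,a,.011 if A is t0 else .056),unproj(B,b,.011 if B is s0 else .056))
# projected pivot if nominal
p=manip.sense()["position"]
for y in(-.067,-.05,-.04,-.03): 
  P=T((p[0]+.0067,p[1]-.0167,.379),[[0,y,.056]]);print(y,P,proj(t,P),proj(s,P))
print(t["pixels"][188:204,262:282].max(2)); print((t["pixels"][188:214,245:275,2].astype(int)-t["pixels"][188:214,245:275,1]))
E
```

```text
[367.23401535 172.7314578 ] [328.85106383 185.29361702] [ 0.58822236 -0.28404441 -0.00532449] [-0.03 -0.06  0.08  0.  ] z-given top [[ 0.58633485 -0.28164403  0.011     ]] [[ 0.57620764 -0.25899265  0.011     ]]
[265.87709924 197.40305344] [306.86691659 210.65417057] [ 0.52831022 -0.02798844  0.06578443] [-0.35 -0.66  0.85  0.05] z-given top [[ 0.5271845  -0.02772294  0.056     ]] [[ 0.53784717 -0.03970918  0.056     ]]
-0.067 [[ 0.53916002 -0.05430503  0.056     ]] [[276.75470543 192.21647096]] [[308.93182917 207.88400439]]
-0.05 [[ 0.53287016 -0.03851143  0.056     ]] [[270.28621038 194.95713462]] [[308.23712639 211.2930921 ]]
-0.04 [[ 0.52917024 -0.02922108  0.056     ]] [[266.47967376 196.56994201]] [[307.81958121 213.34209521]]
-0.03 [[ 0.52547033 -0.01993073  0.056     ]] [[262.67199611 198.18323284]] [[307.39524783 215.42440976]]
[[ 62  64  72  69  73  70  68  74  76  72  76  72  69  77 104 104  80  67
   67  78]
 [ 61  66  71  70  72  71  71  72  68  72  73  92 104 135 158 159 116  72
   77  74]
 [ 80  74  72  71  75  70  74  74  84  99 120 152 166 180 196 193 147  89
   73  
[... 3660 characters left out ...]
 21  15  14  15  15  13
   12  11   8   8   1   0  -2  -2   2   0   3  -1]
 [  4   1   8  16  20  23  12   4   9  11   7  11  15  14  13  12   9   8
    7   3   4  -8   0   2   2  -2   3   2  -4  -8]
 [  0   0   1  20  22  23  19   1  -3  -6   2   7  13  12  13   6  10   2
    5  -3   2  -3   0   2  10   4  -1  -1 -19 -28]
 [  2  -1   2  16  24  32  22   3  -5  -2   3   2   6  10   9   4   0  -7
   -9   6   4   3   5   9   6   0  -6 -18 -35 -32]
 [  0   3   3  22  23  28  20  15   0  -5  -1  -5   0  -1   4  -4   0  -1
    5   5   7   9  10   6  -2  -6 -12 -14 -18  -5]
 [ -4   0   3  12  23  25  28  20   9   3  -5  -3   3  -6  -5   0   9   7
   11  13  11   9   1  -8 -14 -14  -4  -2   7   5]]
```

>>> arm_command --series '[{"slide": [0.001, 0, 0.04], "delta_rot": [0, 0, -0.0023]}, {"slide": [0, 0, 0.035], "delta_rot": [0, 0, 0]}, {"slide": [0, 0, 0.015], "delta_rot": [0, 0, 0]}, {"slide": [0, 0, 0], "delta_rot": [0, 0, 0]}, {"slide": [0, 0, 0], "delta_rot": [0, 0, 0]}]'

```text
clock: 9.55
position: [0.507, 0.025, 0.0257]
ee_rot: [[-0.37, 0.929, -0.001], [0.929, 0.37, 0.0], [0.0, -0.0, -1.0]]
ft_force: [0.3, 0.3, -1.4]
grip_width: 0.448
gripper_force: 29.9
```

```bash
python3 - <<'E'
from h import *
go(.5072,.0248,.0185,1.950)
s=cams.get_image("side"); t=cams.get_image("top")
cv2.imwrite("pics/z4.png",np.hstack([crop(s,280,200,60,75,7)[:,:400],crop(t,235,160,55,75,7)]))
E
```

```text
t 9.55 p [0.507  0.025  0.0257] psi 1.9496 q [ 0.156  0.526 -0.405  2.075  0.354  0.607 -0.115] F [ 0.3  0.3 -1.4] w 39.418508215504346 gf 29.903856217861176
slide [-0.0007  0.0005  0.024 ] rot [-0.0003 -0.0001 -0.0003]
```

View pics/z4.png

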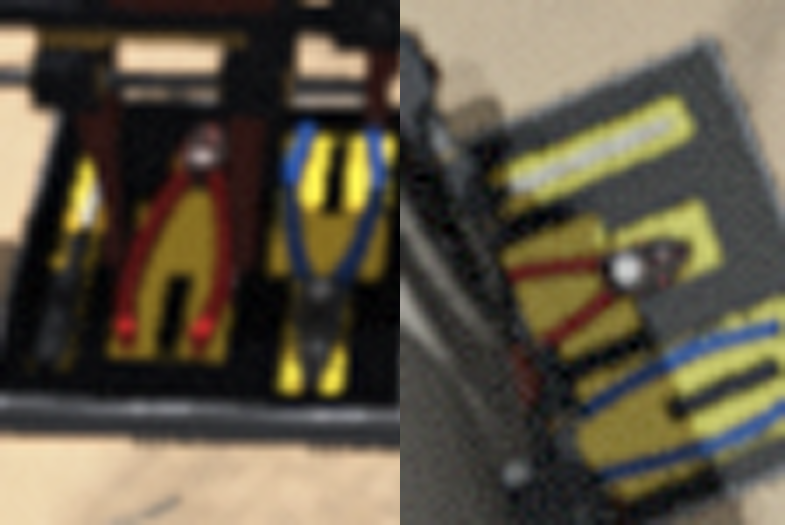

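```bash
python3 - <<'E'
from h import *
from scipy.optimize import least_squares
s=cams.get_image("side"); t=cams.get_image("top")
def wc(px,u,v,kind,r=3):
    g=px[v-r:v+r+1,u-r:u+r+1].astype(float); w=g.min(2) if kind=="w" else g[...,2]-np.maximum(g[...,0],g[...,1])
    w=np.clip(w-(w.max()*.5+np.median(w)*.5),0,None); Y,X=np.mgrid[v-r:v+r+1,u-r:u+r+1]; return np.array([(w*X).sum(),(w*Y).sum()])/w.sum()
pt=wc(t["pixels"],268,198,"w"); ps=wc(s["pixels"],309,222,"w",2); e1=wc(s["pixels"],298,247,"r",2); e2=wc(s["pixels"],309,247,"r",2)
print(pt,ps,e1,e2)
zu=.0182
tp=np.array([.5027,.0037]);c,sn=np.cos(.379),np.sin(.379)
def loc(w): d=w[:2]-tp; return np.array([c*d[0]+sn*d[1]-.012,-sn*d[0]+c*d[1]])*1000   # cutout frame mm
for n,im,q,z in(("pivot top",t,pt,zu+.011),("pivot side",s,ps,zu+.011),("end1",s,e1,zu+.006),("end2",s,e2,zu+.006)): print(n,loc(unproj(im,q,z)[0]).round(1))
p=manip.sense()["position"];print("tcp",loc(p))
# initial features in world
t0=dict(t,pixels=cv2.imread("pics/top0.png"));s0=dict(s,pixels=cv2.imread("pics/side0.png"))
for n,im,q,z in(("p",t0,wc(t0["pixels"],367,173,"w"),.011),("p side",s0,wc(s0["pixels"],329,182,"w",2),.011)): 
    w=unproj(im,q,z)[0]; d=w[:2]-[.5445,-.3175]; print(n,q,w.round(4),"rel to grasp: along",1000*(d@[-np.sin(2.295),np.cos(2.295)]),"lat",1000*(d@[np.cos(2.295),np.sin(2.295)]))
# yellow cutout rib/edges check: narrow end centre in top0
g=t0["pixels"].astype(int); 
for im in(t0,s0):
    g=im["pixels"].astype(int); m=(g[...,2]-g[...,0]>70)&(g[...,1]-g[...,0]>55)
    poly=T((tp[0]+.012*c,tp[1]+.012*sn,.379),[[-.0122,-.072,.006],[.0122,-.072,.006],[.0122,-.036,.006],[-.0122,-.036,.006]])
    poly=T((tp[0]+.012*c,tp[1]+.012*sn,.379),[[-.02,-.078,.006],[.02,-.078,.006],[.02,-.038,.006],[-.02,-.038,.006]])
    mm=cv2.fillConvexPoly(np.zeros(m.shape,np.uint8),np.round(proj(im,poly)).astype(np.int32),1)&m
    v,u=np.nonzero(mm); print("narrow end centroid",loc(unproj(im,[u.mean(),v.mean()],.006)[0]).round(1),len(u))
E
```

```text
[266.95588235 197.93823529] [308.35955056 221.64044944] [297.31111111 245.95555556] [308.51239669 246.18181818]
pivot top [ -0.9 -38. ]
pivot side [ -0.1 -38.6]
end1 [17.1 62. ]
end2 [-11.8  61.4]
tcp [ 0.1788045  17.95611502]
p [366.58964143 172.60756972] [ 0.5867 -0.28    0.011 ] rel to grasp: along -56.436002301120034 lat 0.1277724770076882
p side [328.45771144 180.54477612] [ 0.5912 -0.2871  0.011 ] rel to grasp: along -55.12701654917732 lat -8.161213409798505
narrow end centroid [  2.5 -52.7] 107
narrow end centroid [  2.9 -53.8] 74
```

```bash
cat >> h.py <<'E'
tp=np.array([.5027,.0037])
def rect(im,xs,ys,z):  # sample in cutout frame (m)
    X,Y=np.meshgrid(xs,ys); P=T((tp[0],tp[1],.379),np.c_[X.ravel()+.012,Y.ravel(),np.full(X.size,z)])
    q=proj(im,P).astype(np.float32).reshape(*X.shape,2); return cv2.remap(im["pixels"],q[...,0],q[...,1],cv2.INTER_LINEAR).astype(float)
def edges(xs,f):
    h=(f.max()+f.min())/2; i=np.nonzero((f[:-1]-h)*(f[1:]-h)<0)[0]; return [round(1000*(xs[k]+(h-f[k])/(f[k+1]-f[k])*(xs[k+1]-xs[k])),1) for k in i]
E
python3 - <<'E'
from h import *
s=cams.get_image("side"); t=cams.get_image("top")
t0=dict(t,pixels=cv2.imread("pics/top0.png"));s0=dict(s,pixels=cv2.imread("pics/side0.png"))
xs=np.arange(-.032,.0321,.0005)
for n,im in(("top",t0),("side",s0)):
    for a,b in((-.066,-.054),(-.054,-.042),(-.025,-.01),(-.005,.01)):
        r=rect(im,xs,np.arange(a,b,.001),.006); print(n,a,b,edges(xs,(r[...,2]-r[...,0]).mean(0)))
    ys=np.arange(-.09,.09,.001)
    for xx in (-.008,.008):
        r=rect(im,np.arange(xx-.002,xx+.002,.001),ys,.006); print(n,"y edges x",xx,edges(ys,(r[...,2]-r[...,0]).mean(1)))
    xo=np.arange(-.115,.0901,.0005)
    for a,b in((-.08,-.0),(0,.08)):
        r=rect(im,xo,np.arange(a,b,.001),.016).max(2).mean(0); 
        print(n,"tray lateral profile L",r[10:60:4].round().astype(int),"x",(xo[10]*1000,xo[58]*1000),"R",r[-60:-10:4].round().astype(int),xo[-60]*1000)
E
```

```text
top -0.066 -0.054 [np.float64(-10.9), np.float64(15.0)]
top -0.054 -0.042 [np.float64(-11.3), np.float64(15.8)]
top -0.025 -0.01 [np.float64(-29.9), np.float64(-21.0), np.float64(25.6)]
top -0.005 0.01 [np.float64(-29.5), np.float64(-20.8), np.float64(25.5)]
top y edges x -0.008 [np.float64(-69.1), np.float64(71.8)]
top y edges x 0.008 [np.float64(-70.4), np.float64(72.1)]
top tray lateral profile L [181 180 180 180 180 181 181 180 174 155 128 102  82] x (np.float64(-110.0), np.float64(-85.99999999999999)) R [ 63  77 104 137 164 179 183 183 183 183 182 182 182] 60.50000000000015
top tray lateral profile L [167 168 169 169 169 168 167 165 159 143 120  99  78] x (np.float64(-110.0), np.float64(-85.99999999999999)) R [ 57  71  99 135 164 179 184 183 183 182 182 182 182] 60.50000000000015
side -0.066 -0.054 [np.float64(-11.0), np.float64(17.9)]
side -0.054 -0.042 [np.float64(-10.3), np.float64(17.7)]
side -0.025 -0.01 [np.float64(-29.9), np.float64(-19.3), np.float64(26.1)]
side -0.005 0.01 [np.float64(-29.5), np.float64(-18.4), np.float64(25.3)]
side y edges x -0.008 [np.float64(-66.4), np.float64(59.7)]
side y edges x 0.008 [np.float64(-74.0), np.float64(20.1), np.float64(28.6), np.float64(41.2), np.float64(47.4), np.float64(58.4)]
side tray lateral profile L [233 233 233 233 233 233 233 232 223 188 146 104  68] x (np.float64(-110.0), np.float64(-85.99999999999999)) R [ 18  40  85 143 193 222 231 232 232 231 231 231 230] 60.50000000000015
side tray lateral profile L [212 213 213 213 213 212 210 206 194 163 128 103  72] x (np.float64(-110.0), np.float64(-85.99999999999999)) R [ 15  35  78 139 192 225 233 234 234 234 234 234 233] 60.50000000000015
```

```bash
python3 - <<'E'
from h import *
s=cams.get_image("side"); t=cams.get_image("top")
xs=np.arange(-.03,.0301,.0005)
for n,im,sec in(("side",s,[(y,y+.008) for y in np.arange(-.03,.06,.01)]),("top",t,[(y,y+.006) for y in(-.032,-.026,-.02,-.014)])):
    for a,b in sec:
        r=rect(im,xs,np.arange(a,b,.001),.0182+.008); f=(r[...,2]-np.maximum(r[...,0],r[...,1])).mean(0); f2=(2*r[...,2]-1.0*r[...,1]-r[...,0]).mean(0)
        f=np.clip(f-np.median(f),0,None); out=[]
        for m in(xs<.002,xs>=.002):
            w=np.where(m&(f>.3*f[m].max()),f,0); out+=[round(1000*(w*xs).sum()/w.sum(),1),round(f[m].max())]
        print(n,round(a+ (b-a)/2,3),out,"mid",(out[0]+out[2])/2)
r=rect(t,xs,np.arange(-.064,-.05,.001),.0182+.008).max(2).mean(0);print(r[::4].round().astype(int))
E
```

```text
side -0.026 [np.float64(-7.2), 34, np.float64(7.8), 36] mid 0.2999999999999998
side -0.016 [np.float64(-9.0), 34, np.float64(9.6), 34] mid 0.2999999999999998
side -0.006 [np.float64(-10.8), 30, np.float64(12.4), 34] mid 0.7999999999999998
side 0.004 [np.float64(-12.4), 29, np.float64(14.8), 33] mid 1.2000000000000002
side 0.014 [np.float64(-13.9), 34, np.float64(16.2), 34] mid 1.1499999999999995
side 0.024 [np.float64(-14.9), 36, np.float64(17.8), 36] mid 1.4500000000000002
side 0.034 [np.float64(-15.1), 41, np.float64(18.6), 38] mid 1.7500000000000009
side 0.044 [np.float64(-15.1), 42, np.float64(18.9), 39] mid 1.8999999999999995
side 0.054 [np.float64(-13.8), 48, np.float64(17.8), 46] mid 2.0
top -0.029 [np.float64(-7.9), 24, np.float64(6.7), 21] mid -0.6000000000000001
top -0.023 [np.float64(-8.3), 42, np.float64(7.3), 38] mid -0.5000000000000004
top -0.017 [np.float64(-10.1), 43, np.float64(9.2), 39] mid -0.4500000000000002
top -0.011 [np.float64(-11.3), 41, np.float64(10.9), 39] mid -0.20000000000000018
[ 84  73  72  74  73  74  74  75  88 114 134 129 109  97  97 101 119 145
 171 185 176 142  98  73  72  72  71  72  70  70  74]
```

>>> arm_command --series '[{"slide": [0.001, 0.005, 0], "delta_rot": [0, 0, -0.011]}, {"slide": [0, 0, 0], "delta_rot": [0, 0, 0]}, {"slide": [0, 0, 0.007], "delta_rot": [0, 0, 0]}, {"slide": [0, 0, 0.007], "delta_rot": [0, 0, 0]}, {"slide": [0, 0, 0], "delta_rot": [0, 0, 0]}]'

```text
clock: 10.45
position: [0.5089, 0.0257, 0.0218]
ee_rot: [[-0.385, 0.923, 0.001], [0.923, 0.385, 0.0], [-0.0, 0.001, -1.0]]
ft_force: [0.6, -0.6, 2.2]
grip_width: 0.447
gripper_force: 30.0
```

>>> arm_command --series '[{"slide": [0, 0, 0.004], "delta_rot": [0, 0, 0]}, {"slide": [0, 0, 0.003], "delta_rot": [0, 0, 0]}, {"slide": [0, 0, 0], "delta_rot": [0, 0, 0]}]'

```text
clock: 10.75
position: [0.509, 0.0257, 0.0199]
ee_rot: [[-0.385, 0.923, 0.001], [0.923, 0.385, 0.0], [-0.0, 0.001, -1.0]]
ft_force: [1.8, -1.7, 2.3]
grip_width: 0.443
gripper_force: 30.0
```

>>> arm_command --series '[{"slide": [0, 0, 0.003], "delta_rot": [0, 0, 0]}, {"slide": [0, 0, 0.002], "delta_rot": [0, 0, 0]}, {"slide": [0, 0, 0], "delta_rot": [0, 0, 0]}]'

```text
clock: 11.05
position: [0.5089, 0.0256, 0.0187]
ee_rot: [[-0.385, 0.923, 0.001], [0.923, 0.385, -0.0], [-0.001, 0.001, -1.0]]
ft_force: [0.5, -1.9, 8.6]
grip_width: 0.449
gripper_force: 30.0
```

```bash
python3 - <<'E'
from h import *
go(.509,.0257,.0185,1.966)
s=cams.get_image("side"); t=cams.get_image("top")
cv2.imwrite("pics/z5.png",np.hstack([crop(s,280,200,60,75,7)[:,:400],crop(t,235,160,55,75,7)]))
E
```

```text
t 11.05 p [0.5089 0.0256 0.0187] psi 1.9665 q [ 0.151  0.539 -0.401  2.074  0.367  0.595 -0.111] F [ 0.5 -1.9  8.6] w 39.46967330840819 gf 30.003374218940735
slide [0.0003 0.0004 0.0007] rot [0.0005 0.0004 0.0003]
```

View pics/z5.png

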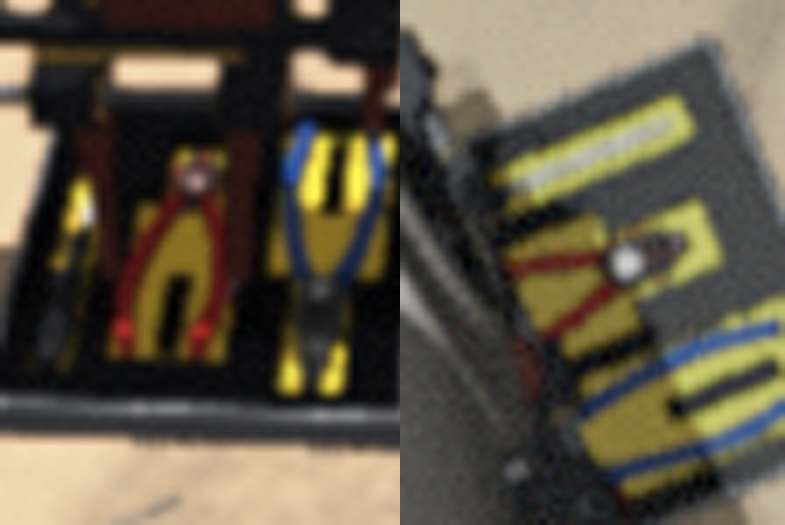

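>>> arm_command --series '[{"slide": [0, 0, 0], "delta_rot": [0, 0, 0]}, {"slide": [0, 0, 0], "delta_rot": [0, 0, 0]}, {"slide": [0, 0, -0.01], "delta_rot": [0, 0, 0]}, {"slide": [0, 0, -0.03], "delta_rot": [0, 0, 0]}, {"slide": [0, 0, -0.03], "delta_rot": [0, 0, 0]}]' --grip -0.03

```text
clock: 11.65
position: [0.5081, 0.0259, 0.0397]
ee_rot: [[-0.386, 0.923, -0.001], [0.923, 0.386, 0.0], [0.0, -0.001, -1.0]]
ft_force: [0.3, -0.9, 0.2]
grip_width: 0.482
gripper_force: 0.0
```

>>> arm_command --series '[{"slide": [0, 0, 0], "delta_rot": [0, 0, 0]}, {"slide": [0, 0, 0], "delta_rot": [0, 0, 0]}, {"slide": [0, 0, 0], "delta_rot": [0, 0, 0]}, {"slide": [0, 0, 0], "delta_rot": [0, 0, 0]}]' --grip -0.43

```text
clock: 12.05
position: [0.5081, 0.0256, 0.0389]
ee_rot: [[-0.386, 0.923, -0.001], [0.923, 0.386, -0.0], [0.0, -0.001, -1.0]]
ft_force: [-0.4, -0.3, -0.4]
grip_width: 0.287
gripper_force: 0.0
```

```bash
python3 - <<'E'
from h import *
go(.509,.0257,.024,1.966)
E
```

```text
t 12.05 p [0.5081 0.0256 0.0389] psi 1.9667 q [ 0.17   0.506 -0.423  2.066  0.341  0.636 -0.087] F [-0.4 -0.3 -0.4] w 25.225191474888994 gf 0.0
slide [-0.0008  0.0028  0.0497] rot [-0.0003 -0.0001  0.0004]
```

>>> arm_command --series '[{"slide": [-0.001, 0.003, 0.03], "delta_rot": [0, 0, 0]}, {"slide": [0, 0, 0.02], "delta_rot": [0, 0, 0]}, {"slide": [0, 0, 0.005], "delta_rot": [0, 0, 0]}, {"slide": [0, 0, 0.003], "delta_rot": [0, 0, 0]}, {"slide": [0, 0, 0.003], "delta_rot": [0, 0, 0]}]'

```text
clock: 12.55
position: [0.5094, 0.0257, 0.0221]
ee_rot: [[-0.386, 0.923, -0.0], [0.923, 0.386, -0.001], [-0.001, -0.001, -1.0]]
ft_force: [-8.4, -1.7, 34.0]
grip_width: 0.285
gripper_force: 16.9
```

>>> arm_command --series '[{"slide": [0, 0, 0.003], "delta_rot": [0, 0, 0]}, {"slide": [0, 0, 0.003], "delta_rot": [0, 0, 0]}, {"slide": [0, 0, 0.003], "delta_rot": [0, 0, 0]}, {"slide": [0, 0, 0], "delta_rot": [0, 0, 0]}]'

```text
clock: 12.95
position: [0.5095, 0.0257, 0.0218]
ee_rot: [[-0.386, 0.923, 0.0], [0.923, 0.386, -0.003], [-0.003, -0.001, -1.0]]
ft_force: [-15.2, -3.2, 55.0]
grip_width: 0.283
gripper_force: 27.2
```

>>> arm_command --series '[{"slide": [0, 0, -0.02], "delta_rot": [0, 0, 0]}, {"slide": [0, 0, -0.08], "delta_rot": [0, 0, 0]}, {"slide": [-0.01, 0, -0.14], "delta_rot": [0, 0, 0]}, {"slide": [0.12, 0, -0.1], "delta_rot": [0, 0, 0]}, {"slide": [0.14, 0, 0], "delta_rot": [0, 0, 0]}, {"slide": [0.14, 0, 0], "delta_rot": [0, 0, 0]}, {"slide": [0.14, 0, 0], "delta_rot": [0, 0, 0]}]'

```text
clock: 13.65
position: [0.4473, 0.1736, 0.12]
ee_rot: [[-0.385, 0.923, 0.0], [0.923, 0.385, -0.0], [-0.0, 0.0, -1.0]]
ft_force: [-0.2, 0.6, 1.0]
grip_width: 0.281
gripper_force: 0.0
```

```bash
python3 - <<'E'
from h import *
go(.509,.0257,.024,1.966)
s=cams.get_image("side"); t=cams.get_image("top")
cv2.imwrite("pics/z6.png",np.hstack([crop(s,280,200,60,75,7)[:,:400],crop(t,225,160,57,75,7)]))
xs=np.arange(-.03,.0301,.0005)
zz=.018
for n,im in(("side",s),("top",t)):
    for y in np.arange(-.03,.06,.01):
        r=rect(im,xs,np.arange(y,y+.008,.001),zz); f=(r[...,2]-np.maximum(r[...,0],r[...,1])).mean(0)
        f=np.clip(f-np.median(f),0,None); out=[]
        for m in(xs<.002,xs>=.002):
            w=np.where(m&(f>.3*f[m].max()),f,0); out+=[round(1000*(w*xs).sum()/w.sum(),1),round(f[m].max())]
        print(n,round(y+.004,3),out,"mid",round((out[0]+out[2])/2,2))
E
```

```text
t 13.65 p [0.4473 0.1736 0.12  ] psi 1.966 q [-0.037  0.346 -0.547  2.078  0.253  0.781 -0.343] F [-0.2  0.6  1. ] w 24.688861554742164 gf 0.0
slide [-5.341e-01  1.000e-04  3.200e-01] rot [0.0001 0.0001 0.    ]
side -0.026 [np.float64(-3.7), 86, np.float64(2.7), 18] mid -0.5
side -0.016 [np.float64(-6.0), 120, np.float64(14.1), 6] mid 4.05
side -0.006 [np.float64(-8.9), 117, np.float64(14.0), 9] mid 2.55
side 0.004 [np.float64(-11.2), 119, np.float64(15.9), 8] mid 2.35
side 0.014 [np.float64(-12.7), 117, np.float64(20.5), 69] mid 3.9
side 0.024 [np.float64(-13.9), 120, np.float64(20.2), 118] mid 3.15
side 0.034 [np.float64(-14.3), 121, np.float64(20.6), 125] mid 3.15
side 0.044 [np.float64(-13.6), 122, np.float64(19.9), 126] mid 3.15
side 0.054 [np.float64(-12.1), 113, np.float64(18.6), 119] mid 3.25
top -0.026 [np.float64(-4.9), 90, np.float64(9.0), 74] mid 2.05
top -0.016 [np.float64(-7.7), 87, np.float64(11.5), 85] mid 1.9
top -0.006 [np.float64(-10.1), 94, np.float64(14.0), 90] mid 1.95
top 0.004 [np.float64(-12.1), 96, np.float64(15.9), 93] mid 1.9
top 0.014 [np.float64(-13.5), 97, np.float64(17.5), 96] mid 2.0
top 0.024 [np.float64(-15.0), 96, np.float64(18.9), 98] mid 1.95
top 0.034 [np.float64(-15.7), 99, np.float64(19.8), 106] mid 2.05
top 0.044 [np.float64(-15.7), 101, np.float64(19.6), 107] mid 1.95
top 0.054 [np.float64(-14.4), 97, np.float64(18.3), 97] mid 1.95
```

View pics/z6.png

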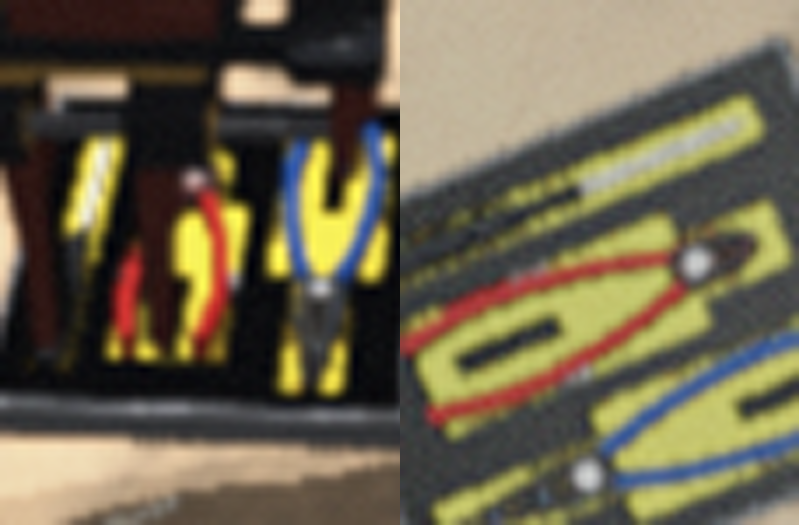

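```bash
python3 - <<'E'
from h import *
s=cams.get_image("side"); t=cams.get_image("top")
ys=np.arange(.035,.085,.0005)
for z in(.012,.017,.022,.027):
    o=[]
    for im in(t,s):
        for xr in((-.018,-.007),(.013,.024)):
            r=rect(im,np.arange(*xr,.001),ys,z); f=(r[...,2]-np.maximum(r[...,0],r[...,1])).max(1); o.append(edges(ys,f)[-1:])
    print("ends top -x,+x / side -x,+x",z,[str(a) for a in o])
    # pivot & cutout
xs=np.arange(-.006,.01,.0005)
for z in(.012,.017,.022,.027):
    o=[]
    for im in(t,s):
        ys=np.arange(-.05,-.028,.0005); r=rect(im,xs,ys,z); w=r.min(2); w=np.clip(w-.6*w.max(),0,None); o.append(((w*xs).sum()/w.sum()*1000,(w.sum(1)*ys).sum()/w.sum()*1000))
    print("pivot",z,np.round(o,1).tolist())
ys=np.arange(-.085,.085,.0005)
for n,im in(("top",t),("side",s)):
    for xr in((-.003,.007),(-.006,-.004),(.008,.01)):
        r=rect(im,np.arange(*xr,.001),ys,.006); print(n,xr,[float(a) for a in edges(ys,(r[...,2]-r[...,0]).mean(1)) ])
E
```

```text
ends top -x,+x / side -x,+x 0.012 ['[np.float64(73.7)]', '[np.float64(73.6)]', '[np.float64(56.8)]', '[np.float64(57.1)]']
ends top -x,+x / side -x,+x 0.017 ['[np.float64(72.8)]', '[np.float64(72.6)]', '[np.float64(62.7)]', '[np.float64(62.8)]']
ends top -x,+x / side -x,+x 0.022 ['[np.float64(71.8)]', '[np.float64(71.8)]', '[np.float64(68.3)]', '[]']
ends top -x,+x / side -x,+x 0.027 ['[np.float64(70.8)]', '[np.float64(70.7)]', '[]', '[np.float64(72.9)]']
pivot 0.012 [[2.7, -37.3], [4.2, -41.6]]
pivot 0.017 [[2.3, -37.7], [3.2, -34.9]]
pivot 0.022 [[1.8, -38.1], [2.3, -30.2]]
pivot 0.027 [[1.4, -38.5], [-3.2, -34.8]]
top (-0.003, 0.007) [-70.3, -58.3, -28.7, 19.7, 56.0, 72.1]
top (-0.006, -0.004) [-69.7, -50.9, -31.5, 72.4]
top (0.008, 0.01) [-70.4, -54.8, -29.2, 71.6]
side (-0.003, 0.007) [-43.2, 12.9]
side (-0.006, -0.004) [-70.7, -53.7, -44.1, 57.8]
side (0.008, 0.01) [-30.8, 7.4]
```

>>> arm_command --series '[{"slide": [-0.1335, 0, 0], "delta_rot": [0, 0, 0]}, {"slide": [-0.1335, 0, 0], "delta_rot": [0, 0, 0]}, {"slide": [-0.1335, 0, 0], "delta_rot": [0, 0, 0]}, {"slide": [-0.1335, 0, 0], "delta_rot": [0, 0, 0]}, {"slide": [0, 0, 0.1], "delta_rot": [0, 0, 0]}, {"slide": [0, 0, 0.1], "delta_rot": [0, 0, 0]}, {"slide": [0, 0, 0.06], "delta_rot": [0, 0, 0]}, {"slide": [0, 0, 0], "delta_rot": [0, 0, 0]}]' --grip 0.0

```text
clock: 14.65
position: [0.5077, 0.0223, 0.0394]
ee_rot: [[-0.383, 0.924, -0.006], [0.924, 0.383, -0.001], [0.001, -0.006, -1.0]]
ft_force: [-0.2, -0.9, -0.4]
grip_width: 0.498
gripper_force: 0.0
```

```bash
python3 - <<'E'
from h import *
go(.509,.0257,.0195,1.966)
E
```

```text
t 14.65 p [0.5077 0.0223 0.0394] psi 1.9641 q [ 0.177  0.507 -0.425  2.064  0.34   0.644 -0.083] F [-0.2 -0.9 -0.4] w 43.78871902667106 gf 0.0
slide [0.0086 0.0087 0.0663] rot [-0.0036 -0.0007 -0.0012]
```

>>> arm_command --series '[{"slide": [0.0086, 0.0087, 0.03], "delta_rot": [-0.0036, -0.0007, -0.0012]}, {"slide": [0, 0, 0.026], "delta_rot": [0, 0, 0]}, {"slide": [0, 0, 0.01], "delta_rot": [0, 0, 0]}, {"slide": [0, 0, 0], "delta_rot": [0, 0, 0]}]'

```text
clock: 15.05
position: [0.5119, 0.0281, 0.0227]
ee_rot: [[-0.387, 0.922, 0.007], [0.922, 0.387, 0.001], [-0.002, 0.006, -1.0]]
ft_force: [0.2, -0.5, 1.7]
grip_width: 0.497
gripper_force: 1.0
```

>>> arm_command --series '[{"slide": [0, 0, 0], "delta_rot": [0, 0, 0]}, {"slide": [0, 0, 0], "delta_rot": [0, 0, 0]}, {"slide": [0, 0, 0], "delta_rot": [0, 0, 0]}, {"slide": [0, 0, 0], "delta_rot": [0, 0, 0]}]' --grip -0.3 --squeeze 25

```text
clock: 15.45
position: [0.5124, 0.0283, 0.023]
ee_rot: [[-0.387, 0.922, 0.008], [0.922, 0.387, 0.002], [-0.002, 0.008, -1.0]]
ft_force: [2.6, -0.8, 3.9]
grip_width: 0.345
gripper_force: 4.8
```

>>> arm_command --series '[{"slide": [0, 0, -0.03], "delta_rot": [0, 0, 0]}, {"slide": [0, 0, -0.03], "delta_rot": [0, 0, 0]}, {"slide": [0, 0, 0], "delta_rot": [0, 0, 0]}, {"slide": [0, 0, 0], "delta_rot": [0, 0, 0]}, {"slide": [0, 0, 0], "delta_rot": [0, 0, 0]}, {"slide": [0, 0, 0], "delta_rot": [0, 0, 0]}]' --grip 0.0

```text
clock: 16.05
position: [0.5108, 0.028, 0.0401]
ee_rot: [[-0.387, 0.922, 0.005], [0.922, 0.387, 0.001], [-0.001, 0.005, -1.0]]
ft_force: [0.3, 0.0, -0.5]
grip_width: 0.502
gripper_force: 0.0
```

```bash
python3 - <<'E'
from h import *
go(.509,.0257,.0195,1.966)
t=cams.get_image("top")
print(T((tp[0],tp[1],.379),[[.0139,.0205,0]]))
xs=np.arange(-.03,.0301,.0005)
for y in(-.026,-.016,-.006):
        r=rect(t,xs,np.arange(y,y+.008,.001),.018); f=(r[...,2]-np.maximum(r[...,0],r[...,1])).mean(0)
        f=np.clip(f-np.median(f),0,None); out=[]
        for m in(xs<.002,xs>=.002):
            w=np.where(m&(f>.3*f[m].max()),f,0); out+=[round(1000*(w*xs).sum()/w.sum(),1),round(f[m].max())]
        print(out,"mid",round((out[0]+out[2])/2,2))
E
```

```text
t 16.05 p [0.5108 0.028  0.0401] psi 1.9686 q [ 0.169  0.505 -0.426  2.064  0.344  0.635 -0.092] F [ 0.3  0.  -0.5] w 44.14195154763205 gf 0.0
slide [-0.0045 -0.0089  0.0686] rot [0.0032 0.0006 0.0016]
[[0.50802876 0.0278881  0.        ]]
[np.float64(-4.9), 40, np.float64(11.0), 38] mid 3.05
[np.float64(-7.6), 41, np.float64(13.9), 38] mid 3.15
[np.float64(-9.7), 34, np.float64(16.0), 40] mid 3.15
```

>>> arm_command --series '[{"slide": [0, 0, -0.06], "delta_rot": [0.0032, 0.0006, 0.0016]}, {"slide": [0.08, -0.008, 0], "delta_rot": [0, 0, 0]}, {"slide": [0.08, 0, 0], "delta_rot": [0, 0, 0]}, {"slide": [0.075, 0, 0], "delta_rot": [0, 0, 0]}, {"slide": [0, 0, 0.06], "delta_rot": [0, 0, 0]}, {"slide": [0, 0, 0.03], "delta_rot": [0, 0, 0]}, {"slide": [0, 0, 0], "delta_rot": [0, 0, 0]}, {"slide": [0, 0, 0], "delta_rot": [0, 0, 0]}, {"slide": [0, 0, 0], "delta_rot": [0, 0, 0]}]' --grip -0.43

```text
clock: 17.0
position: [0.4822, 0.0917, 0.0317]
ee_rot: [[-0.384, 0.923, 0.001], [0.923, 0.384, 0.0], [-0.0, 0.001, -1.0]]
ft_force: [0.1, -0.8, -0.9]
grip_width: 0.285
gripper_force: 0.0
```

```bash
python3 - <<'E'
from h import *
P=lambda x,y:T((tp[0],tp[1],.379),[[x+.012,y,0]])[0,:2]
a=P(.002,.088); print(a); go(*a,.020,1.95)
E
```

```text
[0.48314723 0.09063497]
t 17.0 p [0.4822 0.0917 0.0317] psi 1.9651 q [ 0.037  0.498 -0.429  2.111  0.36   0.601 -0.252] F [ 0.1 -0.8 -0.9] w 25.03848200535674 gf 0.0
slide [-0.0046  0.0015  0.0389] rot [0.0007 0.0002 0.0096]
```

>>> arm_command --series '[{"slide": [0, 0.0015, 0.025], "delta_rot": [0, 0, 0]}, {"slide": [0, 0, 0.013], "delta_rot": [0, 0, 0]}, {"slide": [-0.01, 0, 0], "delta_rot": [0, 0, 0]}, {"slide": [-0.012, 0, 0], "delta_rot": [0, 0, 0]}, {"slide": [0, 0, 0], "delta_rot": [0, 0, 0]}]'

```text
clock: 17.5
position: [0.485, 0.0856, 0.02]
ee_rot: [[-0.384, 0.923, 0.001], [0.923, 0.384, -0.0], [-0.0, 0.001, -1.0]]
ft_force: [-0.5, 0.3, -0.2]
grip_width: 0.284
gripper_force: 0.0
```

>>> arm_command --series '[{"slide": [-0.005, 0, 0], "delta_rot": [0, 0, 0]}, {"slide": [-0.003, 0, 0], "delta_rot": [0, 0, 0]}, {"slide": [0, 0, 0], "delta_rot": [0, 0, 0]}]'

```text
clock: 17.8
position: [0.4857, 0.084, 0.02]
ee_rot: [[-0.385, 0.923, 0.001], [0.923, 0.385, 0.0], [-0.0, 0.001, -1.0]]
ft_force: [0.3, -0.2, -0.1]
grip_width: 0.283
gripper_force: 0.1
```

```bash
python3 - <<'E'
from h import *
P=lambda x,y:T((tp[0],tp[1],.379),[[x+.012,y,0]])[0,:2]
a=P(.002,.079); print(a); go(*a,.020,1.965)
s=cams.get_image("side"); t=cams.get_image("top"); xs=np.arange(-.006,.01,.0005); ys=np.arange(-.05,-.028,.0005)
for z in (.015,.018):
    r=rect(t,xs,ys,z); w=r.min(2); w=np.clip(w-.6*w.max(),0,None); print("pivot top",z,(w*xs).sum()/w.sum()*1000,(w.sum(1)*ys).sum()/w.sum()*1000)
E
```

```text
[0.48647715 0.08227365]
t 17.8 p [0.4857 0.084  0.02  ] psi 1.966 q [ 0.042  0.521 -0.416  2.111  0.376  0.58  -0.248] F [ 0.3 -0.2 -0.1] w 24.93597646625426 gf 0.06024504787092155
slide [-0.0062  0.0003  0.    ] rot [0.0005 0.0001 0.0006]
pivot top 0.015 3.033397140288299 -39.83068679486064
pivot top 0.018 2.7712679055926794 -40.0602371852846
```

>>> arm_command --series '[{"slide": [0.01, 0, 0], "delta_rot": [0, 0, 0]}, {"slide": [0, 0, -0.08], "delta_rot": [0, 0, 0]}, {"slide": [-0.073, 0.002, 0], "delta_rot": [0, 0, 0]}, {"slide": [-0.073, 0, 0], "delta_rot": [0, 0, 0]}, {"slide": [-0.072, 0, 0], "delta_rot": [0, 0, 0]}, {"slide": [0, 0, 0.03], "delta_rot": [0, 0, 0]}, {"slide": [0, 0, 0.02], "delta_rot": [0, 0, 0]}, {"slide": [0, 0, 0], "delta_rot": [0, 0, 0]}, {"slide": [0, 0, 0], "delta_rot": [0, 0, 0]}]'

```text
clock: 18.8
position: [0.5095, 0.0281, 0.0286]
ee_rot: [[-0.387, 0.922, -0.0], [0.922, 0.387, 0.001], [0.001, -0.0, -1.0]]
ft_force: [0.5, 0.2, 0.2]
grip_width: 0.284
gripper_force: 0.0
```

```bash
python3 - <<'E'
from h import *
P=lambda x,y:T((tp[0],tp[1],.379),[[x+.012,y,0]])[0,:2]
a=P(.0023,.0185); print(a); go(*a,.024,1.955)
s=cams.get_image("side"); t=cams.get_image("top")
ys=np.arange(.035,.085,.0005)
for z in(.012,.017,.022,.027):
    o=[]
    for xr in((-.018,-.007),(.013,.024)):
            r=rect(s,np.arange(*xr,.001),ys,z); f=(r[...,2]-np.maximum(r[...,0],r[...,1])).max(1); o.append([float(a) for a in edges(ys,f)[-1:]])
    print("ends side",z,o)
E
```

```text
[0.50914036 0.02617803]
t 18.8 p [0.5095 0.0281 0.0286] psi 1.9682 q [ 0.163  0.526 -0.42   2.067  0.36   0.619 -0.106] F [0.5 0.2 0.2] w 25.02335921589482 gf 0.0
slide [-0.0053 -0.0035  0.0153] rot [-0.0001 -0.0005  0.0084]
ends side 0.012 [[62.1], [63.4]]
ends side 0.017 [[67.9], [69.3]]
ends side 0.022 [[73.4], [75.2]]
ends side 0.027 [[77.6], []]
```

>>> arm_command --series '[{"slide": [-0.005, -0.003, 0.01], "delta_rot": [0, 0, 0.008]}, {"slide": [0, 0, 0.007], "delta_rot": [0, 0, 0]}, {"slide": [0, 0, 0.004], "delta_rot": [0, 0, 0]}, {"slide": [0, 0, 0.003], "delta_rot": [0, 0, 0]}, {"slide": [0, 0, 0], "delta_rot": [0, 0, 0]}]'

```text
clock: 19.4
position: [0.51, 0.0249, 0.022]
ee_rot: [[-0.373, 0.928, 0.001], [0.928, 0.373, -0.0], [-0.0, 0.001, -1.0]]
ft_force: [-1.6, -0.3, 4.4]
grip_width: 0.284
gripper_force: 2.4
```

>>> arm_command --series '[{"slide": [0, 0, 0.004], "delta_rot": [0, 0, 0]}, {"slide": [0, 0, 0.004], "delta_rot": [0, 0, 0]}, {"slide": [0, 0, 0.004], "delta_rot": [0, 0, 0]}, {"slide": [0, 0, 0], "delta_rot": [0, 0, 0]}]'

```text
clock: 19.8
position: [0.51, 0.0249, 0.0181]
ee_rot: [[-0.373, 0.928, 0.001], [0.928, 0.373, 0.0], [-0.0, 0.001, -1.0]]
ft_force: [0.2, -0.2, 0.2]
grip_width: 0.285
gripper_force: 0.2
```

>>> arm_command --series '[{"slide": [0, 0, 0.003], "delta_rot": [0, 0, 0]}, {"slide": [0, 0, 0.003], "delta_rot": [0, 0, 0]}, {"slide": [0, 0, 0], "delta_rot": [0, 0, 0]}]'

```text
clock: 20.1
position: [0.5099, 0.0249, 0.0173]
ee_rot: [[-0.373, 0.928, 0.0], [0.928, 0.373, -0.001], [-0.001, 0.0, -1.0]]
ft_force: [-4.5, -1.1, 15.6]
grip_width: 0.283
gripper_force: 7.9
```

>>> arm_command --series '[{"slide": [0, 0, -0.02], "delta_rot": [0, 0, 0]}, {"slide": [0, 0, -0.1], "delta_rot": [0, 0, 0]}, {"slide": [0, 0, -0.12], "delta_rot": [0, 0, 0]}, {"slide": [0.14, 0, -0.06], "delta_rot": [0, 0, 0]}, {"slide": [0.15, 0, 0], "delta_rot": [0, 0, 0]}, {"slide": [0.15, 0, 0], "delta_rot": [0, 0, 0]}, {"slide": [0.15, 0, 0], "delta_rot": [0, 0, 0]}, {"slide": [0.15, 0, 0], "delta_rot": [0, 0, 0]}, {"slide": [0.1, 0, 0], "delta_rot": [0, 0, 0]}]'

```text
clock: 21.0
position: [0.4141, 0.2618, 0.1065]
ee_rot: [[-0.376, 0.927, 0.001], [0.927, 0.376, 0.001], [0.001, 0.001, -1.0]]
ft_force: [-0.1, -0.4, -0.4]
grip_width: 0.286
gripper_force: 0.0
```

```bash
python3 - <<'E'
from h import *
go(.5,0,.1,1.95)
s=cams.get_image("side"); t=cams.get_image("top")
cv2.imwrite("pics/z7.png",np.hstack([crop(s,262,190,90,90,4),crop(t,205,155,105,105,4)[:360]]))
for z in(.007,.0115,.017):
    o=[]
    ys=np.arange(.035,.085,.0005)
    for im in(t,s):
        for xr in((-.018,-.007),(.013,.024)):
            r=rect(im,np.arange(*xr,.001),ys,z); f=(r[...,2]-np.maximum(r[...,0],r[...,1])).max(1); o.append([float(a) for a in edges(ys,f)[-1:]])
    print("ends top/side",z,o)
for z in(.012,.017,.022):
    o=[]
    for im in(t,s):
        xs=np.arange(-.006,.01,.0005);ys=np.arange(-.055,-.025,.0005); r=rect(im,xs,ys,z); w=r.min(2); w=np.clip(w-.6*w.max(),0,None); o.append(((w*xs).sum()/w.sum()*1000,(w.sum(1)*ys).sum()/w.sum()*1000))
    print("pivot",z,np.round(o,1).tolist())
E
```

```text
t 21.0 p [0.4141 0.2618 0.1065] psi 1.9565 q [-0.224  0.385 -0.559  2.066  0.291  0.764 -0.576] F [-0.1 -0.4 -0.4] w 25.16222770692335 gf 0.0
slide [-0.9162 -0.063   0.0208] rot [ 0.0007 -0.0006  0.0042]
ends top/side 0.007 [[70.0], [70.3], [57.9], [47.8]]
ends top/side 0.0115 [[69.1], [69.6], [63.3], []]
ends top/side 0.017 [[68.0], [68.3], [69.6], []]
pivot 0.012 [[2.7, -40.0], [3.4, -47.8]]
pivot 0.017 [[2.2, -40.4], [2.4, -41.1]]
pivot 0.022 [[1.8, -40.8], [1.4, -34.3]]
```

View pics/z7.png

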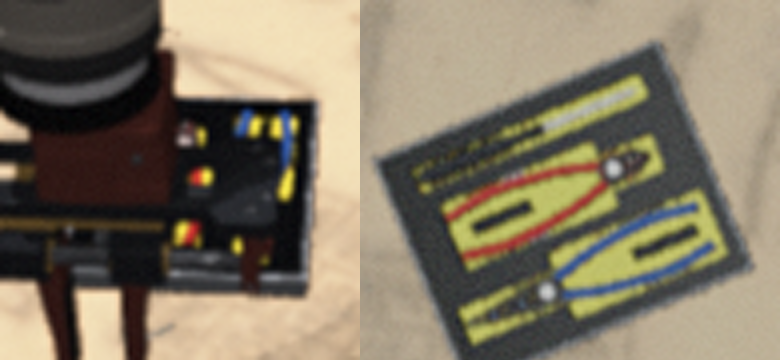

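```bash
python3 -c "
from station import order
print(order.job_done())"
```

```text
the job is handed in; nothing more can be done
None
```

The red-handled cutters are pressed home past both clips and lie flat in the empty cutout, with their jaws in the narrow end. Contact height at the middle and both ends matched the seated position. The other two tools look undisturbed in the last picture. I handed the job in at about 21 s, after one bad seating: they were about 2 mm too far towards the handle end and would not snap in (55 N at the wrist) until shifted.

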